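Set and lock the air regulator of the microscope's anti-vibration table

TASK

On the grey air unit of the anti-vibration table, turn the black regulator knob until its pointer stands at the setting mark, the dark line down the middle of the steel lock bracket. Then slide the lock bolt fully home, so that its fork straddles the pointer and holds the setting. Do not shift or knock over anything else on the desk.

Things in the scene. Friction and masses are not known exactly. Their poses are not given: they have to be found in the camera images.
- air_unit: Fixed flat grey case, 230 (x) x 400 (y) mm, its top panel 55 mm above the desk; z up, x away from the robot. Origin at the middle of its underside. On the panel: the regulator knob, its axis 30 mm from the middle towards +y; the lock bracket running out from it to the +y side; a round gauge 92 mm across and 12 mm high, 125 mm from the middle towards -y, whose needle follows the knob.
- knob_axis (a point): Point on the turning axis of the regulator knob, at panel level. The knob is black plastic on a round dial plate; its round skirt is 80 mm across, skirt top 12 mm above the panel.
- knob_bar (a point): Middle of the knob's bar grip, on the axis, 27 mm above the panel; x runs along the bar to the pointer. The bar has flat upright sides 16 mm apart, stands from 12 to 42 mm above the panel and reaches 38 mm behind the axis and 40 mm ahead of it. Grip it across, or push it round by one side; it turns against a friction of about 0.10 N m and stays where it is left.
- pointer_tip (a point): Tip of the knob's pointer, 62 mm from the knob axis, 20 mm above the panel; x runs outwards along the pointer. The pointer is a black nose 10 mm wide with a round tip that carries on from one end of the bar, 14 to 26 mm above the panel, with a white line on top.
- regulator (a joint): Turn of the knob in rad, growing clockwise seen from above; 0 with the pointer towards the case's -x side (the robot's). Stops at -0.8 and 2.8. It starts between -0.5 and 0.5; the setting mark, elsewhere each time, lies clockwise of the pointer, at 1.17 to 1.87.
- setting_mark (a point): Where the pointer's tip belongs: on the middle line of the lock bracket, 62 mm from the knob axis, 20 mm above the panel; x runs along the bracket, straight outwards from the knob axis. The dark line (2.5 mm wide) is drawn right below, on the bracket's plate (7 mm above the panel), 48 to 88 mm from the axis.
- lock_bracket: Fixed steel bracket, origin on the knob axis at panel level, x straight outwards along it. A plate 46 mm wide, 46 to 150 mm from the axis, top 7 mm above the panel. At 84 to 112 mm from the axis two side rails (44 mm over both) and a strap guide the lock bolt; strap top 31 mm above the panel.
- lock_tab (a point): Middle of the outer face of the lock bolt's upright thumb tab, 27 mm above the panel: a dark steel plate 36 mm wide, 6 mm thick, from 9 to 44 mm above the panel. Push this face straight towards the knob axis. It is 156 mm from the axis with the bolt fully back, 120 mm with it home; x points straight outwards from the axis.
- fork_mouth (a point): Mouth of the bolt's fork, at its inner end, middle line, 17 mm above the panel; 80 mm from the axis with the bolt back, 44 mm home. Two dark steel prongs 15 mm apart, 9 to 25 mm above the panel, mouth flared to about 28 mm: it takes and centres a pointer tip within about 9 mm of the mark, then leaves it 2.5 mm of play each way. A pointer elsewhere is missed or struck.
- lock_bolt (a joint): Travel of the lock bolt in m towards the knob: 0 fully back, 0.036 fully home at its stop. It starts between 0 and 0.008. It slides against a friction of about 3 N and stays where it is left.
- oil_bottle: Bystander, loose: small amber dropper bottle, 28 mm across, 62 mm tall, standing on the air unit's panel. Origin at the centre of its underside.
- slide_box: Bystander, loose: flat grey plastic box for microscope slides, 207 x 92 x 37 mm, on the desk beside the gauge end of the air unit. Origin at the centre of its underside.
- objective_can: Bystander, loose: round black can with a white screw lid, 58 mm across, 76 mm tall, standing on the air unit's panel near the gauge. Origin at the centre of its underside.
- tissue_box: Bystander, loose: white carton of lens tissues, 115 x 120 x 85 mm. Origin at the centre of its underside.
- wash_bottle: Bystander, loose: white wash bottle with a red cap and spout, 70 mm across, 195 mm tall. Origin at the centre of its underside.

How it is judged:
By the outcome, as a careful person would: the job done as asked, in the order asked, and still so for the second after the job is handed in, with the robot touching nothing.
It also fails if it takes over 48 s, if anything falls off the work surface, if the arm or the gripper's body presses on something with over 40 N, if the wrist force passes 120 N, or if a joint passes its speed limit or range.

ROBOT

A 6-joint arm with a two-finger parallel gripper is mounted at the origin on the work surface. World frame = base frame: x ahead of the robot, y to its left, z up, the work surface at z = 0. Lengths are in m, angles in rad, forces in N, time in s.
With the tool pointing down it reaches from about 0.35 to 0.775 m from the base axis. Payload 5.5 kg.
Tool frame: the origin (TCP) lies at the very end of the fingers, on their centre line; the grasp point (between the pads) lies 19 mm behind it; y points along the fingers, z is the direction in which the jaws open and shut, and the axes are right-handed (so a half turn about y gives the same grasp; the last joint's range is limited). The gripper opens to 85 mm and grips with 20 to 120 N. Pads are 22 mm wide; open, the fingers measure 114 mm over their backs; the gripper's body (76 mm by 85 mm) begins 54 mm behind the grasp point. The pads swing forward as they close: fully open they stand 13 mm farther back than shut.
Start: joints at [-1.328, 0.313, 0.046, 1.304, 0, 1.431], TCP at [0.215, -0.533, 0.231] pointing down, gripper open.
Joint ranges: [-2.76, 2.76], [-0.86, 1.69], [-1.03, 1.26], [-2.2, 2.34], [-1.47, 1.5], [-3.14, 3.14]. Speed limits (rad/s): [2.57, 2.57, 3.14, 3.14, 3.14, 3.14].

INTERFACE

Orientations are given as a unit quaternion [w, x, y, z].
In Python, from workcell import env gives the robot as it stands.
- The arm moves only by the shell command python3 -m inch 'ROWS' [OPENING] [FORCE]. ROWS is JSON, a list that holds one entry, the list of rows, each a list of 4 numbers: the shift along the tool's x, y, z in mm, then the turn about the tool's y in degrees. In form: [[[tx, ty, tz, spin], ...]]. A call has 1 to 10 rows; each row is the pose to reach, as a shift and turn from the pose commanded when the call began, along the tool's axes at that moment; what a row does not reach only later rows make up. A row lasts 1/10 s, in which the tool goes at most 50 mm and 8.59 degrees, less where a joint would pass 70% of its speed; a pose out of reach is approached as far as the arm can. A call with a gripper value outside its range is refused whole. OPENING is the finger opening in mm, from 0 to 85.4, set as the call begins (- or left out, the last holds). The fingers move at their own pace and stop on an object; FORCE is the grip in N (left out, the last holds). Time passes only in rows, so rows that repeat a pose let the fingers close. It gives the time, the measured TCP pose, the force and the opening at its end, in the units of the state.
- env.get_state(): the state, without advancing time (a new reading comes with each control period).
- env.read_camera(name): name is "scene" or "top" or "wrist"; returns the picture (400x640x3 uint8, blue, green, red); there is no depth.
- env.camera_model(name): a dict with "fx", "fy", "cx", "cy" (pixels), "distortion" ([k1, k2, p1, p2, k3] as OpenCV has them; the pictures are not rectified), "R" (3x3) and "t" (3): a world point X has camera coordinates R X + t; the wrist camera has in their place "mount" (4x4, takes a point from camera to tool coordinates, whose origin is the TCP and whose axes are the tool frame's). Camera axes: x right, y down, z forward; pixel columns grow to the right and rows downward; lengths in m; the calibration is good to about 2 mm. A picture is of the moment at which its call begins: read the wrist's pose just before it. camera_model takes no time and is no camera call.
- env.hand_in(): hands the job in, once; it reports no verdict.
The state is a dict: "clock": time; "joint_pos": joint angles; "qvel": joint speeds; "tau": joint torques, N m; "tcp_pos": TCP position; "orientation": TCP orientation; "wrist_force": force on the tool from outside, world axes, zero at the start; "ft_torque": the same for the moment, N m; "finger_gap": finger opening in m.
Only numpy, scipy, OpenCV 4.12 (cv2) and the standard library are available. Lean on these libraries where they do the work, as an engineer would, in place of code of your own. Each camera call takes 0.05 s, during which the arm holds its last target.

## Working session

There is one attempt and no reset: what is moved stays moved. The work goes in short steps, Python scripts to look and compute and a shell command to move; the robot and the scene stay as the last step left them, time stands still between calls to the robot, and variables do not carry over. Pictures are saved under pics/ and viewed, and the job is handed in when it is done.

```bash
mkdir -p pics; ls
python3 - <<'E'
from workcell import env
import cv2,json
s=env.get_state();print(s)
for n in ("scene","top","wrist"):
    cv2.imwrite(f"pics/{n}0.png",env.read_camera(n)); print(n,env.camera_model(n))
E
```

```text
pics
{'clock': 0.0, 'joint_pos': array([-1.32758382e+00,  3.14004424e-01,  4.49802113e-02,  1.30360154e+00,
       -1.85224449e-05,  1.43119661e+00]), 'qvel': array([-0.00124018, -0.00128114, -0.00140098, -0.00132788,  0.00010373,
        0.00193059]), 'tau': array([-3.18352169e-03, -4.80622888e+01,  2.98536372e+01,  1.90626184e-02,
       -2.72877060e-04,  1.55015704e-05]), 'tcp_pos': array([ 0.21464163, -0.5328842 ,  0.23040709]), 'orientation': array([ 0.13447957, -0.13455963,  0.69483869, -0.69354751]), 'wrist_force': array([0.17156955, 0.87379771, 0.58179759]), 'ft_torque': array([ 0.01147091, -0.00588891,  0.03352106]), 'finger_gap': 0.08544677051245911}
scene {'fx': 376.2642049389871, 'fy': 376.2642049389871, 'cx': 318.4606641011868, 'cy': 193.16275617324104, 'distortion': array([-0.01205872,  0.        ,  0.        ,  0.        ,  0.        ]), 'R': array([[ 0.8336621 ,  0.55226803, -0.00274215],
       [ 0.30734063, -0.46805208, -0.82853424],
       [-0.45885644,  0.68987482, -0.55993168]]), 't': array([-0.45742326, -0.06653118,  1.18461117])}
top {'fx': 470.8834771760088, '
[... 195 characters left out ...]
 -0.00861542],
       [-0.98062647,  0.02120756, -0.19473565],
       [ 0.19487252,  0.00457121, -0.98081793]]), 't': array([0.05704969, 0.5353689 , 1.11079955])}
wrist {'fx': 321.18342162901956, 'fy': 321.18342162901956, 'cx': 320.95954261272357, 'cy': 203.904771841858, 'distortion': array([-0.002433,  0.      ,  0.      ,  0.      ,  0.      ]), 'mount': array([[ 7.19738709e-04,  9.61451082e-01,  2.74975087e-01,
        -7.00642783e-02],
       [-1.01275422e-03, -2.74974317e-01,  9.61451039e-01,
        -1.43281549e-01],
       [ 9.99999228e-01, -9.70475710e-04,  7.75803981e-04,
         4.06760530e-04],
       [ 0.00000000e+00,  0.00000000e+00,  0.00000000e+00,
         1.00000000e+00]])}
```

View pics/scene0.png

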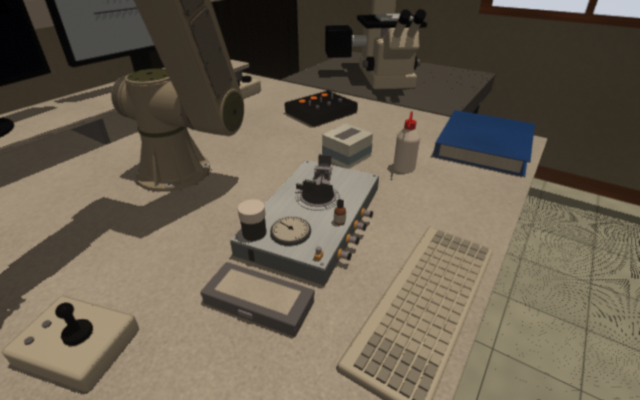

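View pics/top0.png

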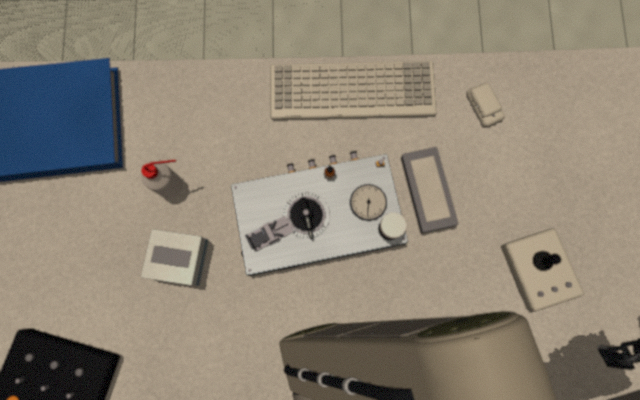

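The top view shows the unit with the knob at about (306,212). The bracket runs left and slightly down to about (250,238), and the pointer faces down towards about (312,240). The oil bottle is at (329,172) and the can at (392,227). I'll enlarge the view next.

Run:
```python
import cv2
a=cv2.imread("pics/top0.png")
cv2.imwrite("pics/top0c.png",cv2.resize(a[160:280,230:350],None,fx=5,fy=5,interpolation=cv2.INTER_CUBIC))
```

```text
(no output)
```

View pics/top0c.png

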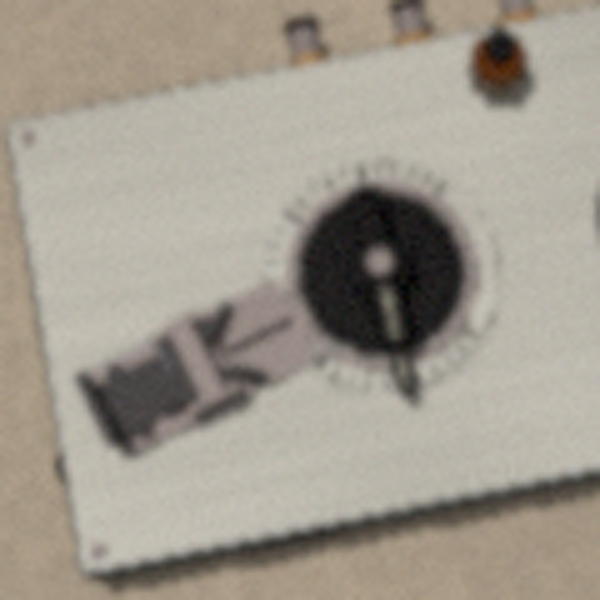

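```bash
cat > h.py <<'E'
from workcell import env
import cv2,numpy as np
from scipy.spatial.transform import Rotation as Ro
def ray(n,uv,z,st=None):
    m=env.camera_model(n)
    K=np.array([[m['fx'],0,m['cx']],[0,m['fy'],m['cy']],[0,0,1]])
    p=cv2.undistortPoints(np.array([[uv]],float),K,m['distortion'])[0,0]
    d=np.array([p[0],p[1],1.])
    if n=="wrist":
        M=m['mount'];R=Ro.from_quat(np.r_[st['orientation'][1:],st['orientation'][0]]).as_matrix()
        o=R@M[:3,3]+st['tcp_pos'];d=R@M[:3,:3]@d
    else:
        R=m['R'];o=-R.T@m['t'];d=R.T@d
    return o+d*(z-o[2])/d[2]
E
python3 - <<'E'
from h import *
c=lambda u,v:(230+u/5,160+v/5)
for k,uv,z in [("LT",c(12,128),.055),("LB",c(86,572),.055),("RT",(388,156),.055),("RB",(406,237),.055),("hub",c(380,261),.097),("tip",c(414,402),.081),("l_in",c(292,321),.062),("l_out",c(222,352),.062),("tabL",c(80,374),.099),("tabR",c(128,453),.099),("oil",(329,172),.117),
 ("canlid",(393,226),.131),("gauge",(368,202),.067)]:
    print(k,ray("top",uv,z).round(4))
s=env.get_state();print(Ro.from_quat(np.r_[s['orientation'][1:],s['orientation'][0]]).as_matrix().round(3))
E
```

```text
LT [0.5772 0.2493 0.055 ]
LB [0.3586 0.2107 0.055 ]
RT [ 0.6448 -0.1401  0.055 ]
RB [ 0.4403 -0.1733  0.055 ]
hub [0.499  0.0667 0.097 ]
tip [0.4337 0.0521 0.081 ]
l_in [0.4765 0.1108 0.062 ]
l_out [0.462  0.1448 0.062 ]
tabL [0.4481 0.2078 0.099 ]
tabR [0.4108 0.1851 0.099 ]
oil [0.5906 0.0104 0.117 ]
canlid [ 0.4572 -0.1312  0.131 ]
gauge [ 0.5262 -0.0839  0.067 ]
[[-0.928 -0.     0.374]
 [-0.374  0.001 -0.928]
 [-0.    -1.    -0.001]]
```

View pics/wrist0.png

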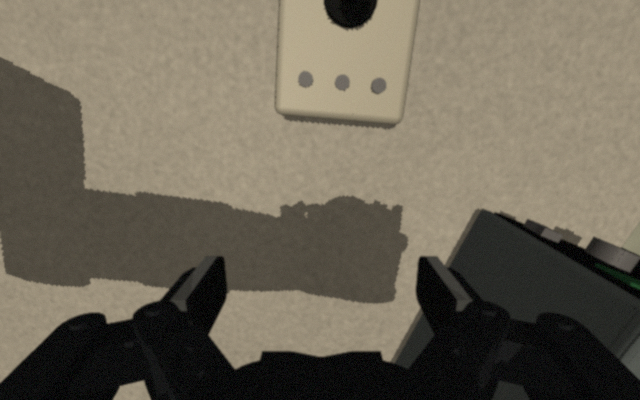

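Measured from the top view:

| Quantity | Value |
|---|---|
| Case yaw | about 9.9° |
| Knob axis | about (0.4995, 0.0665), from hub and corners, which agree |
| Pointer direction | about 192.5° |
| Bracket direction | about 115.5° |
| Turn needed | about 77° clockwise |

I'll approach with a spin that leaves joint 6 near 0.

```bash
python3 -m inch '[[[-20,0,-18,-8],[-45,0,-41,-16.5],[-70,0,-64,-25],[-95,0,-87,-33.5],[-120,0,-110,-42],[-145,0,-133,-50.5],[-170,0,-156,-59],[-195,0,-179,-67.5],[-220,0,-202,-76],[-245,0,-225,-84]]]'
cat > d.py <<'E'
# usage: d.py x y z yaw  -> shift in tool axes
import sys
from h import *
s=env.get_state();R=Ro.from_quat(np.r_[s['orientation'][1:],s['orientation'][0]]).as_matrix()
x,y,z,yaw=map(float,sys.argv[1:])
yn=np.degrees(np.arctan2(R[1,2],R[0,2]))
print("t",s['clock'],"tcp",s['tcp_pos'].round(4),"yaw",yn.round(2),"q",s['joint_pos'].round(2),"F",s['wrist_force'].round(1),"gap",round(s['finger_gap'],4))
print("shift mm",((R.T@(np.array([x,y,z])-s['tcp_pos']))*1000).round(1),"spin",-(yaw-yn))
E
python3 d.py .4995 .0665 .18 102.5
```

```text
clock: 1.15
tcp_pos: [0.3582, -0.2318, 0.2312]
orientation: [0.566, -0.566, 0.424, -0.424]
wrist_force: [0.8, -0.4, -0.4]
finger_gap: 0.0851
t 1.15 tcp [ 0.3582 -0.2318  0.2312] yaw 16.26 q [-0.76  0.03 -0.3   1.24 -0.    0.52] F [ 0.8 -0.4 -0.4] gap 0.0851
shift mm [-246.8   51.2  219.1] spin -86.23935888422807
```

```bash
python3 -m inch '[[[-25,0,22,-8.5],[-50,0,44,-17],[-75,0,66,-25.5],[-100,0,88,-34],[-125,5,110,-42.5],[-150,10,132,-51],[-175,15,154,-59.5],[-200,20,176,-68],[-225,25,198,-76.5],[-247,30,219,-85]]]' 60
python3 -m inch '[[[0,0,0,-1.3],[0,0,0,-1.3]]]'
python3 d.py .4995 .0665 .18 102.5
python3 - <<'E'
from h import *
import pickle
s=env.get_state();a=env.read_camera("wrist");pickle.dump(s,open("s1.pkl","wb"))
cv2.imwrite("pics/w1.png",a)
E
```

```text
clock: 2.15
tcp_pos: [0.501, 0.066, 0.2009]
orientation: [0.704, -0.704, -0.07, 0.07]
wrist_force: [1.1, -1.0, -0.4]
finger_gap: 0.0602
clock: 2.35
tcp_pos: [0.5004, 0.0648, 0.2008]
orientation: [-0.703, 0.703, 0.075, -0.076]
wrist_force: [-0.6, -0.3, -0.1]
finger_gap: 0.0604
t 2.35 tcp [0.5004 0.0648 0.2008] yaw 102.26 q [-0.03  0.19 -0.19  1.19 -0.   -0.24] F [-0.6 -0.3 -0.1] gap 0.0604
shift mm [-0.5 20.8  1.8] spin -0.23731773751691776
```

View pics/w1.png

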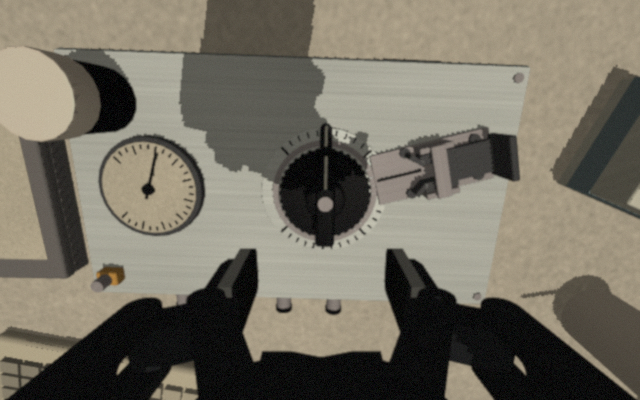

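Run:
```python
import cv2
a=cv2.imread("pics/w1.png")
cv2.imwrite("pics/w1c.png",cv2.resize(a[110:260,260:530],None,fx=2.95,fy=2.95,interpolation=cv2.INTER_CUBIC))
```

```text
(no output)
```

View pics/w1c.png

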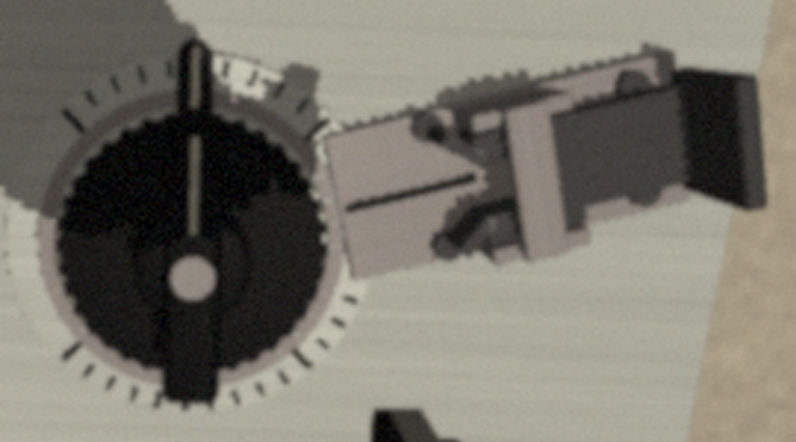

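Run:
```python
from h import *
import pickle
s=pickle.load(open("s1.pkl","rb"))
c=lambda u,v:(260+u/2.95,110+v/2.95)
P={}
for k,uv,z in [("hub",c(193,278),.097),("tip",c(194,45),.081),("w1",c(194,137),.097),("l_in",c(348,209),.062),("l_out",c(473,177),.062),("plA",c(325,139),.062),("plB",c(352,277),.062),("tab1",c(755,77),.099),("tab2",c(765,207),.099),("skL",c(57,245),.067),("skR",c(327,222),.067)]:
    P[k]=ray("wrist",uv,z,s); print(k,P[k].round(4))
a=lambda v:np.degrees(np.arctan2(v[1],v[0]))%360
h=P['hub']
print("pointer",a(P['tip']-h),np.linalg.norm((P['tip']-h)[:2]),"line",a(P['l_out']-P['l_in']),a(P['l_out']-h),a(P['l_in']-h),"tab",a((P['tab1']+P['tab2'])/2-h),np.linalg.norm(((P['tab1']+P['tab2'])/2-h)[:2]),"platenormal",a(P['plB']-P['plA'])+90)
```

```text
hub [0.5012 0.068  0.097 ]
tip [0.4416 0.0553 0.081 ]
w1 [0.4638 0.06   0.097 ]
l_in [0.4796 0.1118 0.062 ]
l_out [0.4622 0.146  0.062 ]
plA [0.4606 0.0997 0.062 ]
plB [0.5001 0.1186 0.062 ]
tab1 [0.4185 0.1958 0.099 ]
tab2 [0.4496 0.211  0.099 ]
skL [0.5081 0.0279 0.067 ]
skR [0.484  0.1056 0.067 ]
pointer 191.99939162608186 0.060852375362179245 line 117.03918137810909 116.54068214408831 116.14912059211751 tab 116.35031260894172 0.15112437113134378 platenormal 115.60716942243337
```

```bash
python3 -m inch '[[[0.5,25,2,0],[0.5,55,2,0],[0.5,80,2,0],[0.5,100,2,0],[0.5,115,2,0],[0.5,122,2,0],[0.5,126,2,0],[0.5,126,2,0]]]' 50
python3 d.py .5005 .067 .074 102
```

```text
clock: 3.2
tcp_pos: [0.5009, 0.0659, 0.0755]
orientation: [-0.703, 0.703, 0.075, -0.075]
wrist_force: [0.5, -0.9, 0.6]
finger_gap: 0.0501
t 3.2 tcp [0.5009 0.0659 0.0755] yaw 102.16 q [-0.03  0.28 -0.4   0.89 -0.   -0.24] F [ 0.5 -0.9  0.6] gap 0.0501
shift mm [-0.1  1.5  1.1] spin 0.1550000156529876
```

```bash
python3 -m inch '[[[0,0,1,0],[0,0,1,0],[0,0,1,0],[0,0,1,0],[0,0,1,0],[0,0,1,0],[0,0,1,0]]]' 5 40
python3 d.py .5005 .067 .074 102
python3 - <<'E'
from h import *
cv2.imwrite("pics/w2.png",env.read_camera("wrist"))
E
```

```text
clock: 3.9
tcp_pos: [0.5011, 0.068, 0.0762]
orientation: [0.703, -0.703, -0.076, 0.075]
wrist_force: [-2.0, 1.7, 6.1]
finger_gap: 0.0153
t 3.9 tcp [0.5011 0.068  0.0762] yaw 102.26 q [-0.02  0.28 -0.4   0.89  0.   -0.24] F [-2.   1.7  6.1] gap 0.0153
shift mm [-0.8  2.2 -0.9] spin 0.2564320445055728
```

View pics/w2.png

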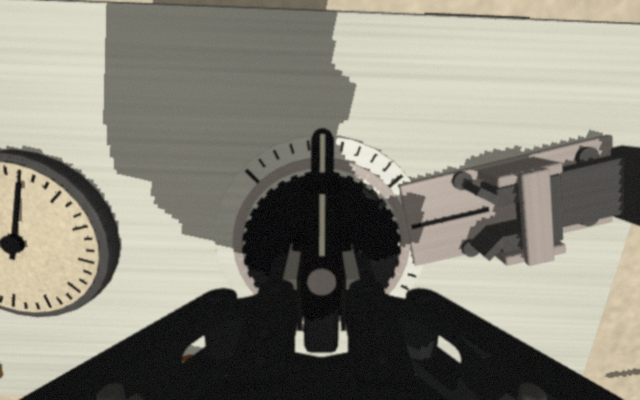

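The bar is gripped with a gap of 15.3 mm, and the TCP is on the axis. Next I turn it clockwise.

```bash
python3 -m inch '[[[0,-1,0,7],[0,-1,0,15],[0,-1,0,23],[0,-1,0,31],[0,-1,0,39],[0,-1,0,47],[0,-1,0,55],[0,-1,0,63],[0,-1,0,71],[0,-1,0,76]]]'
python3 -m inch '[[[0,0,0,0],[0,0,0,0]]]'
python3 d.py .5012 .068 .074 26.2
python3 - <<'E'
from h import *
import pickle
s=env.get_state();a=env.read_camera("wrist");pickle.dump(s,open("s3.pkl","wb"))
cv2.imwrite("pics/w3.png",a)
b=env.read_camera("top")
cv2.imwrite("pics/t3.png",cv2.resize(b[160:280,210:370],None,fx=5,fy=5,interpolation=cv2.INTER_CUBIC))
E
```

```text
clock: 4.95
tcp_pos: [0.5005, 0.067, 0.0763]
orientation: [-0.599, 0.6, -0.375, 0.375]
wrist_force: [-0.1, -1.6, 0.2]
finger_gap: 0.0153
clock: 5.15
tcp_pos: [0.5005, 0.067, 0.0763]
orientation: [-0.6, 0.601, -0.373, 0.373]
wrist_force: [-0.6, -2.2, 0.8]
finger_gap: 0.0148
t 5.15 tcp [0.5005 0.067  0.0763] yaw 26.33 q [-0.03  0.28 -0.4   0.89 -0.    1.09] F [-0.6 -2.2  0.8] gap 0.0148
shift mm [-0.6  2.3  1. ] spin 0.13213314670728948
```

View pics/w3.png

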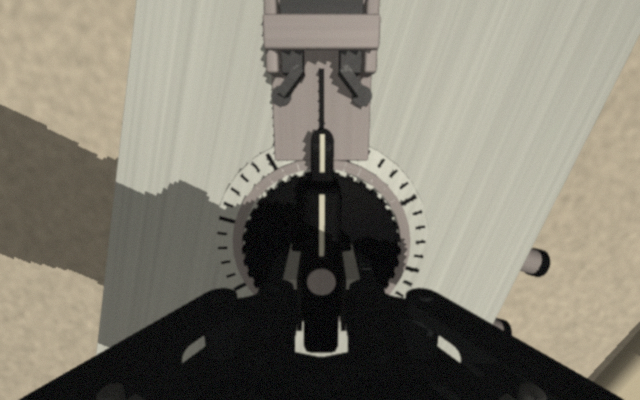

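View pics/t3.png

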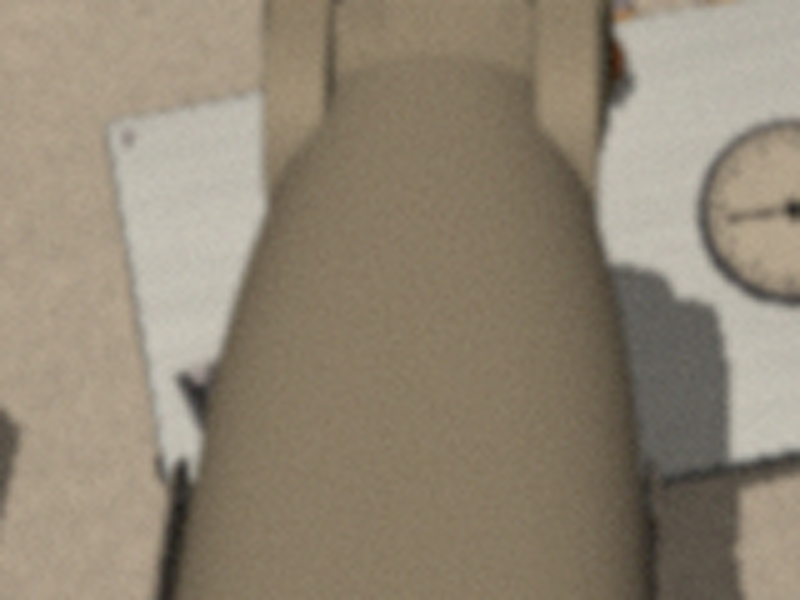

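The wrist view shows the pointer's white line (column 322) collinear with the dark bracket line (column 321). I release, rise, and check.

```bash
python3 -m inch '[[[0,0,0,0],[0,0,0,0],[0,0,0,0],[0,-5,0,0],[0,-25,0,0],[0,-50,0,0],[0,-75,0,0],[0,-95,0,0],[0,-110,0,0],[0,-110,0,0]]]' 50
python3 d.py .4230 .2240 .18 26.2
python3 - <<'E'
from h import *
import pickle
s=env.get_state();a=env.read_camera("wrist");pickle.dump(s,open("s4.pkl","wb"))
cv2.imwrite("pics/w4.png",a)
cv2.imwrite("pics/w4c.png",cv2.resize(a[20:270,210:430],None,fx=2.4,fy=2.4,interpolation=cv2.INTER_CUBIC))
E
```

```text
clock: 6.25
tcp_pos: [0.5023, 0.0676, 0.1889]
orientation: [0.601, -0.6, 0.372, -0.375]
wrist_force: [-0.8, -0.3, 0.3]
finger_gap: 0.0498
t 6.25 tcp [0.5023 0.0676 0.1889] yaw 26.25 q [-0.02  0.2  -0.21  1.16  0.    1.09] F [-0.8 -0.3  0.3] gap 0.0498
shift mm [-175.4    8.5   -1.9] spin 0.04995038482097769
```

View pics/w4c.png

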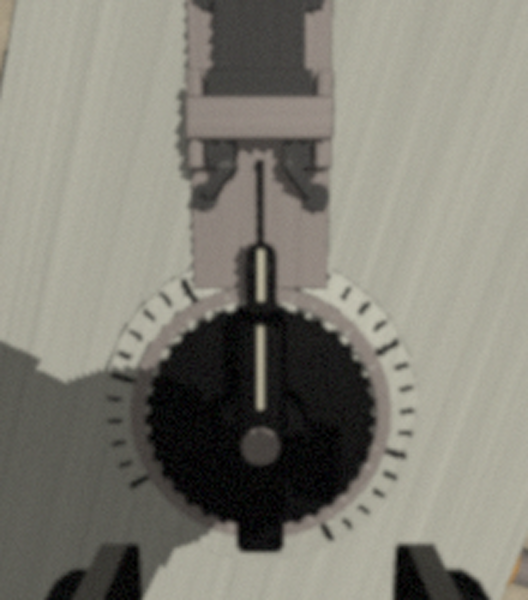

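The knob stayed aligned after release: pointer line and dark line are both at crop column 260. Next I close the fingers and move out beyond the tab along tool -x.

```bash
python3 -m inch '[[[-25,0,0,0],[-65,0,-1,0],[-105,0,-1,0],[-145,0,-1.5,0],[-172,0,-1.5,0],[-185,0,-1.5,0],[-187,0,-1.5,0],[-187,0,-1.5,0]]]' 0
python3 d.py .4230 .2240 .075 26.2
python3 - <<'E'
from h import *
import pickle
s=env.get_state();a=env.read_camera("wrist");pickle.dump(s,open("s5.pkl","wb"))
cv2.imwrite("pics/w5.png",a)
E
```

```text
clock: 7.1
tcp_pos: [0.4167, 0.2342, 0.1858]
orientation: [-0.6, 0.601, -0.373, 0.373]
wrist_force: [-1.1, 0.5, -0.2]
finger_gap: 0.0002
t 7.1 tcp [0.4167 0.2342 0.1858] yaw 26.25 q [ 0.34  0.15 -0.28  1.14 -0.    1.46] F [-1.1  0.5 -0.2] gap 0.0002
shift mm [ 11.9 110.8   1.2] spin 0.05473464841366038
```

View pics/w5.png

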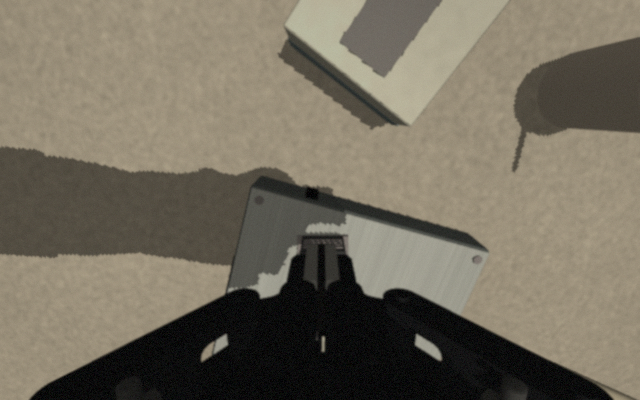

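The closed fingers are outboard of the tab, about 187 mm from the axis. The tissue box is well clear. I descend beside the tab.

```bash
python3 -m inch '[[[0,25,0,0],[0,55,0,0],[0,80,0,0],[0,98,0,0],[0,107,0,0],[0,107,0,0]]]'
python3 -m inch '[[[4,0,0,0],[8,0,0,0],[12,0,0,0],[16,0,0,0],[18,0,0,0],[18,0,0,0]]]'
python3 d.py .4426 .1829 .078 26.2
python3 - <<'E'
from h import *
a=env.read_camera("scene")
cv2.imwrite("pics/sc6.png",cv2.resize(a[120:260,240:400],None,fx=4,fy=4,interpolation=cv2.INTER_CUBIC))
cv2.imwrite("pics/w6.png",env.read_camera("wrist"))
E
```

```text
clock: 7.75
tcp_pos: [0.4163, 0.2333, 0.0781]
orientation: [-0.599, 0.601, -0.374, 0.374]
wrist_force: [-1.4, -0.1, 0.6]
finger_gap: 0.0003
clock: 8.35
tcp_pos: [0.4249, 0.2181, 0.0795]
orientation: [0.6, -0.6, 0.374, -0.374]
wrist_force: [-0.7, 0.1, 0.8]
finger_gap: 0.0
t 8.35 tcp [0.4249 0.2181 0.0795] yaw 26.2 q [ 0.31  0.23 -0.46  0.88 -0.    1.42] F [-0.7  0.1  0.8] gap 0.0
shift mm [39.5  1.5  0.3] spin 0.002833616326427091
```

View pics/sc6.png

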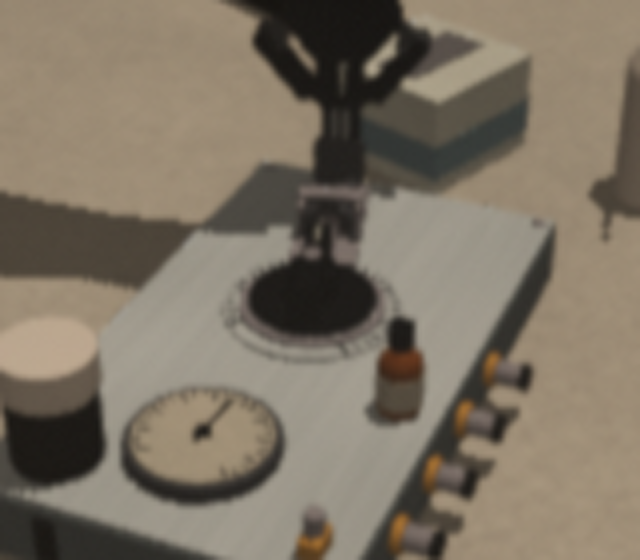

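View pics/w6.png

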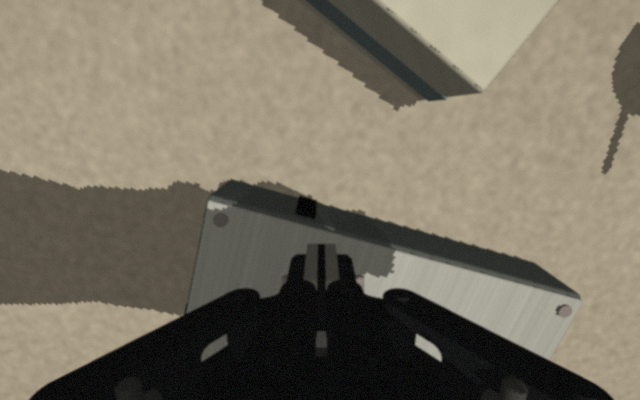

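```bash
python3 -m inch '[[[3,0,0,0],[6,0,0,0],[9,0,0,0],[12,0,0,0],[15,0,0,0],[18,0,0,0],[21,0,0,0],[24,0,0,0],[26,0,0,0],[26,0,0,0]]]'
python3 d.py .4426 .1829 .078 26.2
```

```text
clock: 9.45
tcp_pos: [0.4363, 0.1946, 0.0792]
orientation: [-0.6, 0.6, -0.373, 0.374]
wrist_force: [-0.7, 0.8, 0.4]
finger_gap: 0.0001
t 9.45 tcp [0.4363 0.1946 0.0792] yaw 26.2 q [ 0.25  0.23 -0.46  0.88 -0.    1.37] F [-0.7  0.8  0.4] gap 0.0001
shift mm [13.2  1.3  0.5] spin 0.0018046481781581747
```

```bash
python3 -m inch '[[[2,0,0,0],[4,0,0,0],[6,0,0,0],[8,0,0,0],[9,0,0,0]]]'
python3 d.py .4426 .1829 .078 26.2
python3 -m inch '[[[1,0,0,0],[2,0,0,0],[3,0,0,0]]]'
python3 d.py .4426 .1829 .078 26.2
```

```text
clock: 9.95
tcp_pos: [0.4402, 0.1868, 0.0793]
orientation: [-0.6, 0.6, -0.373, 0.374]
wrist_force: [-1.3, 2.2, -0.6]
finger_gap: 0.0002
t 9.95 tcp [0.4402 0.1868 0.0793] yaw 26.23 q [ 0.23  0.23 -0.46  0.88 -0.    1.35] F [-1.3  2.2 -0.6] gap 0.0002
shift mm [4.6 1.3 0.5] spin 0.025842710350957532
clock: 10.25
tcp_pos: [0.4411, 0.1848, 0.0793]
orientation: [0.601, -0.6, 0.374, -0.373]
wrist_force: [-2.8, 7.6, 0.9]
finger_gap: -0.0002
t 10.25 tcp [0.4411 0.1848 0.0793] yaw 26.25 q [ 0.23  0.23 -0.46  0.88  0.    1.34] F [-2.8  7.6  0.9] gap -0.0002
shift mm [2.3 1.3 0.5] spin 0.05023723823188675
```

```bash
python3 -m inch '[[[1,0,0,0],[2,0,0,0],[2,0,0,0]]]'
python3 d.py .4426 .1829 .078 26.2
python3 -m inch '[[[1,0,0,0],[2,0,0,0],[2,0,0,0]]]'
python3 d.py .4426 .1829 .078 26.2
```

```text
clock: 10.55
tcp_pos: [0.4411, 0.1848, 0.0793]
orientation: [0.602, -0.6, 0.375, -0.371]
wrist_force: [-5.1, 11.9, 1.4]
finger_gap: 0.0002
t 10.55 tcp [0.4411 0.1848 0.0793] yaw 26.33 q [ 0.22  0.23 -0.46  0.88  0.01  1.34] F [-5.1 11.9  1.4] gap 0.0002
shift mm [2.3 1.3 0.5] spin 0.12829316181097639
clock: 10.85
tcp_pos: [0.4411, 0.1847, 0.0793]
orientation: [0.603, -0.599, 0.375, -0.37]
wrist_force: [-7.7, 18.8, 3.7]
finger_gap: -0.0001
t 10.85 tcp [0.4411 0.1847 0.0793] yaw 26.41 q [ 0.22  0.23 -0.46  0.88  0.01  1.33] F [-7.7 18.8  3.7] gap -0.0001
shift mm [2.3 1.3 0.6] spin 0.2056674464710042
```

It has hit a hard stop with the TCP about 132 mm from the axis, against an expected 131, and the force is along the bracket. I back off, rise and look.

```bash
python3 -m inch '[[[-8,0,0,0],[-20,0,0,0],[-30,0,0,0],[-30,-20,0,0],[-30,-60,0,0],[-30,-100,0,0],[-10,-120,0,0],[20,-120,0,0],[50,-120,0,0],[80,-120,0,0]]]'
python3 -m inch '[[[10,-5,0,0],[30,-10,0,0],[50,-10,0,0],[52,-10,0,0],[52,-10,0,0]]]'
python3 d.py .5 .067 .2 26.2
python3 - <<'E'
from h import *
import pickle
s=env.get_state();a=env.read_camera("wrist");pickle.dump(s,open("s7.pkl","wb"))
cv2.imwrite("pics/w7.png",a)
cv2.imwrite("pics/w7c.png",cv2.resize(a[20:270,210:430],None,fx=2.4,fy=2.4,interpolation=cv2.INTER_CUBIC))
E
```

```text
clock: 11.85
tcp_pos: [0.479, 0.1082, 0.1997]
orientation: [-0.6, 0.601, -0.373, 0.374]
wrist_force: [1.2, -0.0, -0.9]
finger_gap: 0.0003
clock: 12.35
tcp_pos: [0.5013, 0.0625, 0.2092]
orientation: [-0.6, 0.6, -0.374, 0.374]
wrist_force: [0.1, 0.7, 0.2]
finger_gap: -0.0001
t 12.35 tcp [0.5013 0.0625 0.2092] yaw 26.19 q [-0.03  0.19 -0.17  1.21  0.    1.08] F [0.1 0.7 0.2] gap -0.0001
shift mm [-4.6  9.2  0.8] spin -0.009061520213979435
```

View pics/w7.png

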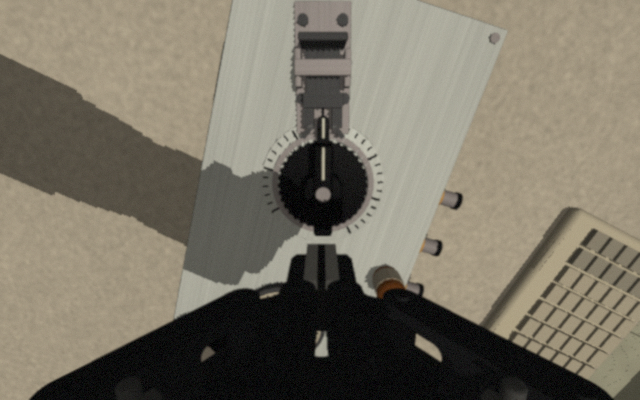

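View pics/w7c.png

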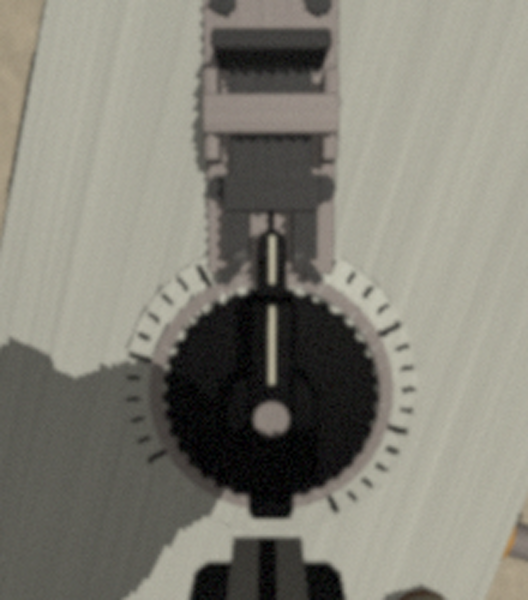

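The fork prongs, at crop columns of about 235 and 305, straddle the pointer at 271. I check the tab's distance from the axis, and the bystanders.

Run:
```python
from h import *
import pickle
s=pickle.load(open("s7.pkl","rb"))
c=lambda u,v:(210+u/2.4,20+v/2.4)
h=ray("wrist",c(271,417),.097,s)
a=lambda v:np.degrees(np.arctan2(v[1],v[0]))%360
for k,uv,z in [("tab outer",c(271,31),.099),("tab in",c(271,49),.099),("tip",c(272,230),.081),("line",c(270,214),.062)]:
    p=ray("wrist",uv,z,s);print(k,p.round(4),np.linalg.norm((p-h)[:2]).round(4),a(p-h).round(1))
b=env.read_camera("scene");o=cv2.imread("pics/scene0.png")
A=np.hstack([o[110:340,190:450],b[110:340,190:450]]);cv2.imwrite("pics/cmp.png",cv2.resize(A,None,fx=1.5,fy=1.5))
```

```text
tab outer [0.4483 0.174  0.099 ] 0.1187 116.3
tab in [0.4504 0.1696 0.099 ] 0.1139 116.3
tip [0.474  0.1228 0.081 ] 0.0615 115.8
line [0.4711 0.1274 0.062 ] 0.0668 116.4
```

View pics/cmp.png

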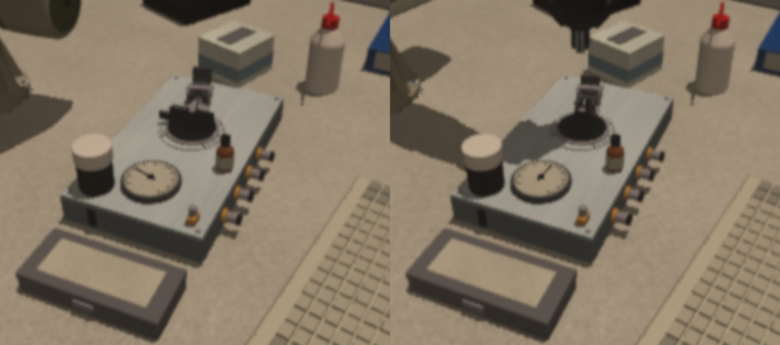

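The tab is 119 mm from the axis (home is 120). The pointer is at 115.8° against the mark at 116.3°, and the bystanders haven't moved between the two scene views. I hand in.

Run:
```python
from workcell import env
print(env.hand_in())
```

```text
the job is handed in; nothing more can be done
None
```

The knob is at the setting mark and the lock bolt is fully home, with its fork straddling the pointer. I handed in at about 12.5 s of the 48 s.

- **Knob:** I gripped the bar across, turned it 76° clockwise and released it. The pointer then read in line with the dark line. With the bolt home it measured 115.8° against 116.3° for the mark.
- **Bolt:** I pushed the tab with closed fingers until it stopped moving, at about 20 N of wrist force. The tab's outer face then measured 119 mm from the axis, where home is 120 mm.
- **Surroundings:** The before and after scene views show no visible shift of the bystanders. At hand-in the gripper was clear, about 0.21 m above the desk. No check failed or disagreed beyond 1 to 2 mm.

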